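# Roll a stand-off pin onto the inspection line and trigger the camera

### The job

The white stand-off pin lies on the grey inspection plate between a red and a yellow line. With the fingertips gently push the top of it sideways so that it rolls over the plate and comes to rest lying along the red line, centred on it, with the line showing at both ends; do not pick it up or lift it. Only then press the green button right down to record the picture, and leave the other parts where they are.

Things in the scene. Friction and masses are not known exactly. Their poses are not given: they have to be found in the camera images.
- pin: White cylinder lying on the plate, 36 mm diameter, 110 mm long, a black band near each end, about 0.15 kg. Origin at its centre, 30 mm above the work surface. y axis along its length; x and z turn as it rolls. Rolls easily: pushed at 10 mm/s it stops within 3 mm, at 50 mm/s it runs on 10 to 20 mm; pressed down hard it wedges. Starts 55 to 95 mm from the red line, within 0.12 rad of parallel.
- red_line: Red painted line on the plate, 8 mm wide and 200 mm long, flat. Origin at its middle, on the plate's top face (12 mm above the work surface). Its y axis runs along the line, x across it in the plane of the plate. It may be on the near or the far side of the pin.
- yellow_line: Yellow painted line like the red one, parallel to it, 150 mm away on the other side of the pin; not the one wanted. Axes and origin as for the red line.
- plate: Fixed dark grey inspection plate 260 mm (its x) by 300 mm (its y) by 12 mm thick, top face 12 mm above the work surface. Origin at the centre of its underside; the lines run along its y axis, at 75 mm either side of the centre. It may be turned up to 0.5 rad.
- trigger (a joint): Green camera trigger button: 0 m is up, 0.006 m fully down; a spring pushes it back up; it takes about 5 N to press fully, straight down.
- trigger_top (a point): Centre of the top face of the green button (32 mm in diameter, standing 10 mm proud of its black collar when up), on a fixed grey box 100 x 80 x 40 mm. 62 mm above the work surface when up. It goes down with the button.
- brass_post: Loose brass hexagonal post, 22 mm wide, 48 mm tall, standing on the plate beyond one end of the pin. Origin under its foot. Leave alone.
- steel_post: Loose steel hexagonal post, 22 mm wide, 48 mm tall, standing on the plate beyond the other end of the pin. Origin under its foot. Leave alone.
- screw_jar: Loose glass jar with a blue lid, 56 mm in diameter, 70 mm tall, on the far left, beside the plate. Origin under its foot. Leave alone.
- red_cap: Loose red protective cap, 48 mm in diameter, 20 mm tall, near the robot. Origin under it. Leave alone.
- driver: Loose orange-handled screwdriver, 190 mm long, 26 mm thick, lying near the robot. Origin under its middle, x along it. Leave alone.
- connector: Loose brass connector with a black face, 30 x 55 x 30 mm, on the far right, beside the plate. Origin under it. Leave alone.
- meter: Fixed yellow digital meter, 100 x 80 x 50 mm, on the opposite side of the plate from the trigger box. Origin at the centre of its underside. Not used.
There are look-alikes about, which are no part of the job. Of the things that look like the part that bears trigger, the middle-sized one is meant.

How it is judged:
On the way, in this order (a step that is already met when the one before it is completed fails the run):
1. the pin has rolled over by about a quarter turn or more (angle between pin's own z axis and vertical above 1.2 rad), for 0.02 s.
2. the pin lies still on the plate along the red line (x of pin in the frame of red_line between -0.008 and 0.008 m and y of pin in the frame of red_line between -0.04 and 0.04 m and angle between the y axis of pin and the y axis of red_line, either way round below 0.14 rad and height (world z) of pin between 0.026 and 0.034 m and linear speed of pin below 0.01 m/s), for 0.3 s.
3. the green button is pressed down (5 mm or more) (value of joint trigger above 0.005 m), for 0.02 s.
At the end, for the whole second after the job is handed in: The pin rests flat on the plate, its centre within 8 mm of the middle of the red line across it and within 40 mm of it along it, its axis within 0.14 rad of the line's; the button has come back up; the six loose parts are within 30 mm of where they stood (all of step 2 and value of joint trigger below 0.002 m and distance of each of brass_post, steel_post, screw_jar, red_cap, driver, connector from where it was at the start of the episode below 0.03 m); the robot touches nothing.
It fails at once if the pin is lifted or tipped (its centre rises 6 mm or more) (height (world z) of pin above 0.036 m).
It fails at once if the pin is pressed or squeezed with more than 40 N (contact force between the fingers and pin above 40 N).
It fails at once if the button is pressed while the pin is not on the red line (value of joint trigger above 0.003 m and not (x of pin in the frame of red_line between -0.008 and 0.008 m and y of pin in the frame of red_line between -0.04 and 0.04 m and angle between the y axis of pin and the y axis of red_line, either way round below 0.14 rad)).
It fails at once if a loose bystander is knocked over or shoved more than 30 mm (distance of any of brass_post, steel_post, screw_jar, red_cap, driver, connector from where it was at the start of the episode above 0.03 m or angle between any of brass_post, steel_post, screw_jar, red_cap, connector's own z axis and vertical above 0.5 rad).
It also fails if it takes over 58 s, if anything falls off the work surface, if the arm or the gripper's body presses on something with over 40 N, if the wrist force passes 120 N, or if a joint passes its speed limit or range.

### The arm

A 7-joint arm with a two-finger parallel gripper is mounted at the origin on the work surface. World frame = base frame: x ahead of the robot, y to its left, z up, the work surface at z = 0. Lengths are in m, angles in rad, forces in N, time in s.
With the tool pointing down it reaches from about 0.4 to 0.9 m from the base axis. Payload 5.6 kg.
Tool frame: the origin (TCP) lies at the very end of the fingers, on their centre line; the grasp point (between the pads) lies 19 mm behind it; z points along the fingers, y is the line along which they close (so a half turn about z gives the same grasp; the last joint's range is limited). The gripper opens to 92 mm and grips with 3 to 60 N. Pads are 20 mm wide; open, the fingers measure 128 mm over their backs; the gripper's body (75 mm by 189 mm) begins 69 mm behind the grasp point.
Start: joints at [1.146, 0.468, -0.012, 1.603, 0.006, 1.071, -0.056], TCP at [0.242, -0.603, 0.215] pointing down, gripper open.
Joint ranges: [-2.53, 2.53], [-0.31, 2.02], [-1.57, 1.55], [0.28, 2.44], [-1.29, 4.43], [0.15, 1.84], [-2.92, 2.92]. Speed limits (rad/s): [2.57, 2.57, 3.14, 3.14, 3.14, 3.14, 3.14].

### API

Orientations are given as a unit quaternion [x, y, z, w].
In Python, from bench import manip, cams gives the robot as it stands.
- The arm moves only by the shell command python3 -m creep 'ROWS' [OPENING]. ROWS is a JSON object of lists of equal length, an entry for each row: "delta_pos": the shift along the tool's x, y, z in mm, a list of three; "spin": the turn about the tool's z in rad. In form: {"delta_pos": [[dx, dy, dz], ...], "spin": [spin, ...]}. A call has 1 to 20 rows; each row is the pose to reach, as a shift and turn from the pose commanded when the call began, along the tool's axes at that moment; what a row does not reach only later rows make up. A row lasts 1/8 s, in which the tool goes at most 62.5 mm and 10.7 degrees, less where a joint would pass 70% of its speed; a pose out of reach is approached as far as the arm can. A call with a gripper value outside its range is refused whole. OPENING is the gripper command: -1 is fully open, 1 is shut, values between are in proportion, set as the call begins (- or left out, the last holds). The fingers move at their own pace and stop on an object; the grip force is fixed at half the most. Time passes only in rows, so rows that repeat a pose let the fingers close. It gives the time, the measured TCP pose, the force, the opening and the grip force at its end, in the units of the state.
- manip.state(): the state, without advancing time (a new reading comes with each control period).
- cams.camera(name): name is "side" or "top" or "wrist"; returns a dict with "color" (480x640x3 uint8, blue, green, red), "mtx" (3x3 intrinsics, pixels), "k1" (the pictures are not rectified: a ray, as slopes to the right and down, at radius r is drawn at 1 + k1 r^2 times it, then the intrinsics apply), "rvec" (rotation vector, rad) and "tvec" (3), from world to camera coordinates, as OpenCV has them. Camera axes: x right, y down, z forward; pixel columns grow to the right and rows downward; lengths in m; the calibration is good to about 2 mm. A picture is of the moment at which its call begins. There is no depth.
- manip.sign_off(): hands the job in; it is judged then, once.
The state is a dict: "time_s": time; "joints": joint angles; "dq": joint speeds; "tau": joint torques, N m; "eef_pos": TCP position; "tool_rot": TCP orientation; "ft_force": force on the tool from outside, world axes, zero at the start; "moment": the same for the moment, N m; "width": finger opening in m; "gripper_force": force on a finger pad.
Only numpy, scipy, OpenCV 4.12 (cv2) and the standard library are available. Lean on these libraries where they do the work, as an engineer would, in place of code of your own. Each camera call takes 0.05 s, during which the arm holds its last target. There are 200 camera calls.

## Working session

There is one attempt and no reset: what is moved stays moved. The work goes in short steps, Python scripts to look and compute and a shell command to move; the robot and the scene stay as the last step left them, time stands still between calls to the robot, and variables do not carry over. Pictures are saved under pics/ and viewed, at most 10 in all, crops included, and the job is handed in when it is done.

```bash
mkdir -p pics; cat > h.py <<'E'
import numpy as np,cv2
from bench import manip,cams
from scipy.spatial.transform import Rotation as R
def ray(c,px,z):
    px=np.array(px,float).reshape(-1,2);K=np.array(c["mtx"]);k1=c["k1"]
    d=(px-K[:2,2])/[K[0,0],K[1,1]]
    u=cv2.undistortPoints(px.reshape(-1,1,2),K,np.array([k1,0,0,0.])).reshape(-1,2)
    M=cv2.Rodrigues(np.array(c["rvec"],float))[0];t=np.array(c["tvec"]).ravel()
    o=-M.T@t;D=np.c_[u,np.ones(len(u))]@M
    return o+D*((z-o[2])/D[:,2])[:,None]
def snap(n,f):
    c=cams.camera(n);cv2.imwrite("pics/"+f,c["color"]);np.save("pics/"+f+".npy",c,allow_pickle=True);return c
E
python3 - <<'E'
from h import *
for n in("top","side"):
    c=snap(n,n+"0.png")
    M=cv2.Rodrigues(np.array(c["rvec"],float))[0];print(n,-M.T@np.array(c["tvec"]).ravel(),c["k1"])
s=manip.state();print(s["eef_pos"],R.from_quat(s["tool_rot"]).as_matrix().round(3),s["time_s"],s["width"])
E
```

```text
top [ 0.36374348 -0.01161141  1.35058311] -0.03130695511890745
side [-0.0974267   0.73916375  0.74855263] -0.17867004076533546
[ 0.24195703 -0.60274038  0.21376173] [[ 0.928  0.373 -0.001]
 [ 0.373 -0.928  0.001]
 [-0.    -0.002 -1.   ]] 0.1 0.09202116842532983
```

View pics/top0.png

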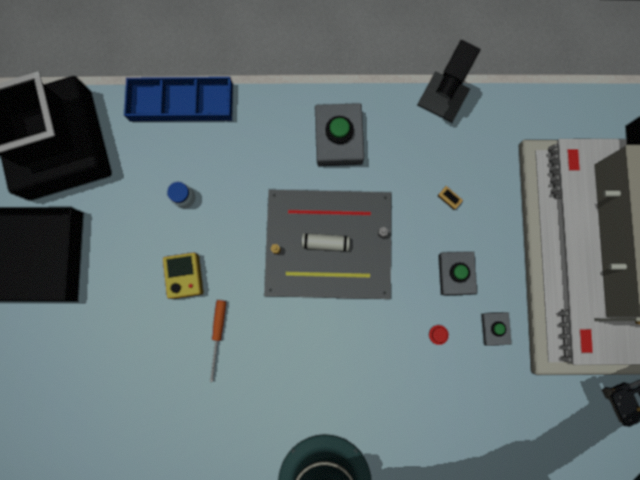

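View pics/side0.png

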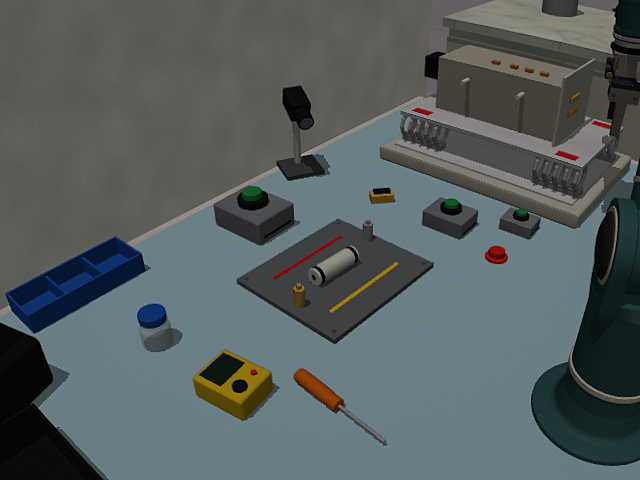

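Top view: red line at (329,212), pin at (326,242), yellow line at (328,275), with posts at (276,249) and (384,232). Of the three green-button boxes, the middle-sized one is at (458,272), opposite the meter. Now the measuring.

```bash
cat >> h.py <<'E'
def blobs(c,lo,hi,z,roi,amin=8):
    hsv=cv2.cvtColor(c["color"],cv2.COLOR_BGR2HSV);m=cv2.inRange(hsv,lo,hi)
    k=np.zeros_like(m);x0,y0,x1,y1=roi;k[y0:y1,x0:x1]=1;m*=k
    out=[]
    for q in cv2.findContours(m,cv2.RETR_EXTERNAL,cv2.CHAIN_APPROX_NONE)[0]:
        if cv2.contourArea(q)<amin: continue
        (r,s,a)=cv2.minAreaRect(q);b=cv2.boxPoints((r,s,a))
        if np.linalg.norm(b[0]-b[1])>np.linalg.norm(b[1]-b[2]): b=np.roll(b,-1,0)
        e=np.array([(b[0]+b[1])/2,(b[2]+b[3])/2])
        E=ray(c,e,z)[:,:2]; C=ray(c,[r],z)[0,:2];d=E[1]-E[0]
        if d[1]<0:d=-d
        out.append((np.round(r,1),C.round(4),round(np.hypot(*d),4),round(np.arctan2(-d[0],d[1]),3),round(min(s),1)))
    return out
E
cat > m.py <<'E'
from h import *
import sys
for n in ("top","side"):
    c=np.load(f"pics/{n}0.png.npy",allow_pickle=True).item()
    roi=(262,185,396,300) if n=="top" else (238,215,435,340)
    print(n)
    for nm,lo,hi,z in [("red",(0,120,90),(8,255,255),.012),("yel",(24,110,80),(34,255,255),.012),("white",(0,0,130),(180,70,255),.036),("brass",(13,90,80),(23,255,255),.06)]:
        for b in blobs(c,lo,hi,z,roi): print(nm,*b)
    for b in blobs(c,(50,90,40),(85,255,255),.062,(435,190,545,345) if n=="top" else (420,190,545,240)): print("grn",*b)
E
python3 m.py
```

```text
top
red [329. 212.] [ 0.626  -0.0123] 0.1982 -0.027 3.5
yel [327.5 274.1] [ 0.4758 -0.0082] 0.1973 -0.026 3.4
white [325.1 241.3] [ 0.5511 -0.0027] 0.0812 -0.08 10.0
white [328.5 242. ] [ 0.5495 -0.0108] 0.313 -0.003 114.0
brass [274.8 248.3] [0.5319 0.1132] 0.0198 -0.784 7.8
grn [499.3 328.6] [ 0.3473 -0.3959] 0.0246 -1.139 10.7
grn [460.8 271.8] [ 0.4762 -0.3134] 0.0335 -0.806 14.1
side
red [307. 257.] [ 0.6251 -0.0085] 0.2001 -0.024 2.9
yel [363.4 287.1] [ 0.4747 -0.0042] 0.1999 -0.029 3.2
white [281.5 312. ] [0.5227 0.1682] 0.1541 -0.869 54.0
white [388.  301.5] [0.3961 0.0248] 0.1654 -0.881 75.0
white [334.7 259. ] [ 0.5549 -0.014 ] 0.0869 -0.113 8.9
white [335.1 240.6] [ 0.5965 -0.064 ] 0.4122 -0.751 56.9
brass [299.5 294.6] [0.5106 0.1331] 0.0666 0.851 10.9
grn [521. 212.] [ 0.3344 -0.3731] 0.0219 -1.359 7.3
grn [451.5 203. ] [ 0.4707 -0.3087] 0.0287 -0.875 10.0
```

```bash
python3 -m creep '{"delta_pos":[[15,-15,0],[50,-50,0],[90,-90,0],[130,-130,0],[170,-170,5],[210,-210,15],[250,-250,25],[290,-290,35],[330,-330,45],[370,-370,55],[410,-410,64],[440,-440,64],[460,-458,64],[463,-461,64],[463,-461,64],[463,-461,64]],"spin":[0,0.03,0.08,0.13,0.18,0.23,0.28,0.33,0.37,0.4,0.41,0.41,0.41,0.41,0.41,0.41]}' 0
python3 - <<'E'
from h import *
s=manip.state();r=R.from_quat(s["tool_rot"]).as_matrix();print(s["eef_pos"],r.round(3),s["time_s"],s["width"])
c=snap("wrist","w1.png")
E
```

```text
time_s: 2.1
eef_pos: [0.4996, -0.0045, 0.1505]
tool_rot: [1.0, -0.015, -0.0, 0.0]
ft_force: [-0.2, -0.4, -0.2]
width: 0.0459
gripper_force: 0.0
[ 0.49955901 -0.00453279  0.15047692] [[ 1.    -0.031 -0.001]
 [-0.031 -1.    -0.001]
 [-0.001  0.001 -1.   ]] 2.1 0.04591197556639833
```

View pics/w1.png

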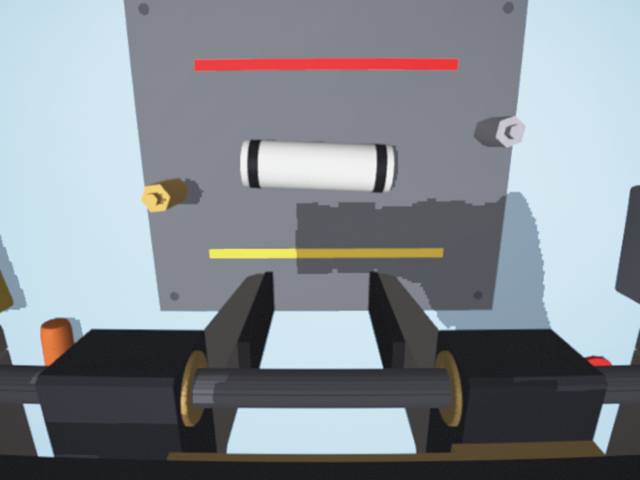

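Wrist view: fingers at the bottom (265/377, 272), pin spanning columns 241–396 at row 165, red line 195–458 at row 64. The pin is nearly parallel to the line, and the drop zone is clear. I'll measure it closely from here.

```bash
cat > w.py <<'E'
from h import *
import sys
c=snap("wrist",sys.argv[1])
roi=(150,0,480,300)
for nm,lo,hi,z in [("red",(0,120,60),(8,255,255),.012),("pin",(0,0,170),(180,40,255),.036)]:
    for b in blobs(c,lo,hi,z,roi,300): print(nm,*b)
s=manip.state();print(np.round(s["eef_pos"],4),np.round(s["ft_force"],2),s["time_s"])
E
python3 w.py w2.png
```

```text
red [326.  64.] [ 0.6237 -0.012 ] 0.1995 -0.03 10.0
pin [316.9 166. ] [ 0.5493 -0.0029] 0.0881 -0.072 44.3
[ 0.4997 -0.0042  0.1506] [ 0.37 -0.04  0.39] 2.2
```

```bash
python3 -m creep '{"delta_pos":[[0,0,15],[0,0,45],[0,0,75],[0,0,105],[0,0,120],[0,0,123],[3,0,123],[6,0,123],[9,0,123],[12,0,123],[13,0,123],[14.2,0,123],[15.4,0,123],[16.6,0,123],[17.8,0,123],[19,0,123],[20.2,0,123],[21.4,0,123],[22.6,0,123],[23.8,0,123]],"spin":[0,0,0,0,0,0,0,0,0,0,0,0,0,0,0,0,0,0,0,0]}'
python3 w.py w3.png
```

```text
time_s: 4.7
eef_pos: [0.5239, -0.0036, 0.0275]
tool_rot: [1.0, -0.014, -0.0, 0.0]
ft_force: [0.6, -0.3, 0.1]
width: 0.0459
gripper_force: 0.1
red [314.5  74.6] [ 0.6239 -0.0033] 0.1522 -0.026 17.8
pin [444.  236.5] [ 0.5518 -0.0591] 0.0265 -1.512 12.0
pin [318.6 232.5] [ 0.5552 -0.0033] 0.0905 -0.08 61.7
pin [193.3 223.7] [0.5608 0.052 ] 0.026 1.377 13.4
[ 0.5241 -0.0036  0.0276] [-0.13 -0.6  -0.56] 4.75
```

View pics/w3.png

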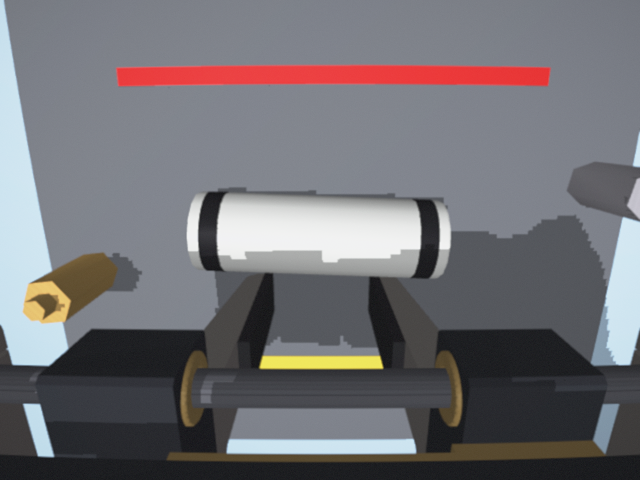

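The fingertips are just touching the rear of the pin (bottom edge at about row 275), and the red line ahead is clear. I'll roll it slowly.

```bash
python3 -m creep '{"delta_pos":[[1.2,0,0],[2.4,0,0],[3.6,0,0],[4.8,0,0],[6,0,0],[7.2,0,0],[8.4,0,0],[9.6,0,0],[10.8,0,0],[12,0,0],[13.2,0,0],[14.4,0,0],[15.6,0,0],[16.8,0,0],[18,0,0],[19.2,0,0],[20.4,0,0],[21.6,0,0],[22.8,0,0],[24,0,0]],"spin":[0,0,0,0,0,0,0,0,0,0,0,0,0,0,0,0,0,0,0,0]}'
python3 w.py w4.png
```

```text
time_s: 7.25
eef_pos: [0.5479, -0.0043, 0.0275]
tool_rot: [1.0, -0.014, -0.0, 0.0]
ft_force: [-0.2, -0.2, 0.1]
width: 0.0462
gripper_force: 0.1
red [314.5 128.4] [ 0.624  -0.0032] 0.1572 -0.025 16.3
pin [446.3 234.9] [ 0.5765 -0.0608] 0.0251 -1.492 11.7
pin [320.6 229.9] [ 0.5804 -0.0048] 0.0901 -0.04 62.0
pin [195.5 224.3] [0.5845 0.0504] 0.0256 1.381 13.3
[ 0.5481 -0.0042  0.0276] [-0.03  0.87 -0.21] 7.3
```

```bash
python3 -m creep '{"delta_pos":[[1.2,0,0],[2.4,0,0],[3.6,0,0],[4.8,0,0],[6,0,0],[7.2,0,0],[8.4,0,0],[9.6,0,0],[10.8,0,0],[12,0,0],[13.2,0,0],[14.4,0,0],[15.6,0,0],[16.8,0,0],[18,0,0],[19.2,0,0],[20.4,0,0],[21.6,0,0],[22.8,0,0],[24,0,0]],"spin":[0,0,0,0,0,0,0,0,0,0,0,0,0,0,0,0,0,0,0,0]}'
python3 -m creep '{"delta_pos":[[1.2,0,0],[2.4,0,0],[3.6,0,0],[4.8,0,0],[6,0,0],[7.2,0,0],[8.4,0,0],[9.6,0,0],[10.8,0,0],[12,0,0],[13.2,0,0],[14.2,0,0],[15,0,0],[15.5,0,0],[15.5,0,0],[15.5,0,0],[15.5,0,0],[15.5,0,0]],"spin":[0,0,0,0,0,0,0,0,0,0,0,0,0,0,0,0,0,0]}'
python3 w.py w5.png
```

```text
time_s: 9.8
eef_pos: [0.5719, -0.005, 0.0276]
tool_rot: [1.0, -0.014, -0.0, 0.0]
ft_force: [0.4, 0.8, -0.9]
width: 0.0458
gripper_force: 0.1
time_s: 12.05
eef_pos: [0.5873, -0.0054, 0.0276]
tool_rot: [1.0, -0.014, 0.0, 0.0]
ft_force: [1.0, -0.1, -0.9]
width: 0.0461
gripper_force: 0.0
red [464.5 210. ] [ 0.6219 -0.0785] 0.0148 -0.026 14.0
red [173.  210.8] [0.6256 0.0682] 0.0237 -0.009 14.7
pin [450.3 229.5] [ 0.6184 -0.0636] 0.0191 -1.478 11.4
pin [324.5 229.5] [ 0.6199 -0.0077] 0.09 -0.028 63.0
pin [198.9 224.9] [0.6236 0.0478] 0.026 1.401 13.4
pin [314.5  47. ] [ 0.6943 -0.0057] 0.1306 -0.029 94.0
[ 0.5873 -0.0054  0.0276] [ 0.11 -0.41 -0.57] 12.1
```

View pics/w5.png

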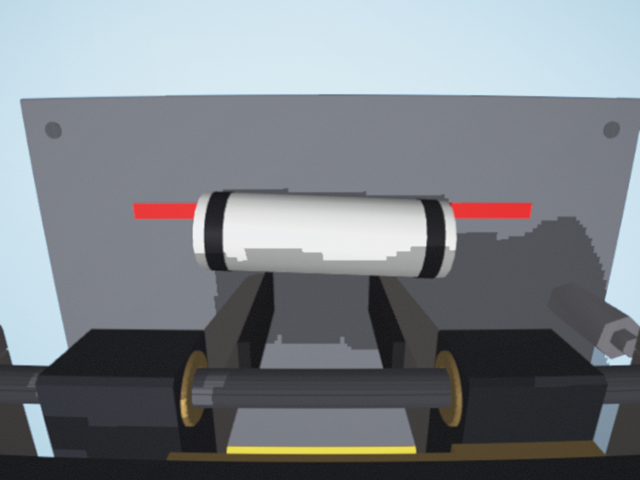

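The pin covers the line, with red showing at both ends (134–196 and 455–531, row 210), but its centre (row 234) is still slightly short. I'll compute the offset from the tangent rays.

```bash
cat > t.py <<'E'
from h import *
import sys
c=np.load("pics/"+sys.argv[1]+".npy",allow_pickle=True).item()
g=cv2.cvtColor(c["color"],cv2.COLOR_BGR2GRAY).astype(float)
o=ray(c,[[320,240]],0.5)[0];o2=ray(c,[[320,240]],0.0)[0]
M=cv2.Rodrigues(np.array(c["rvec"],float))[0];o=-M.T@np.array(c["tvec"]).ravel();print("cam",o)
for col in map(int,sys.argv[2:]):
    p=g[150:300,col];d=np.diff(cv2.GaussianBlur(p[:,None],(1,3),0)[:,0])
    a=int(np.argmax(d))+150.5;b=int(np.argmin(d[60:]))+210.5
    P=ray(c,[[col,a],[col,b]],.030)
    v=[(q-o)/np.linalg.norm((q-o)[[0,2]]) for q in P]
    m=v[0]+v[1];X=o+m*((.030-o[2])/m[2])
    al=np.arccos(v[0][[0,2]]@v[1][[0,2]])/2; r=np.sin(al)*np.linalg.norm((X-o)[[0,2]])
    print(col,a,b,X.round(4),"r",r.round(4))
E
python3 t.py w5.png 235 300 320 350 410; python3 t.py w3.png 235 300 320 350 410; python3 - <<'E'
from h import *
for n in("top","side"):
    c=snap(n,n+"5.png")
    roi=(262,185,396,300) if n=="top" else (250,215,435,340)
    for nm,lo,hi,z in [("red",(0,120,90),(8,255,255),.012),("white",(0,0,130),(180,70,255),.036)]:
        for b in blobs(c,lo,hi,z,roi): print(n,nm,*b)
E
```

```text
cam [ 0.66190892 -0.00719688  0.19825704]
235 192.5 256.5 [0.6219 0.0332 0.03  ] r 0.0146
300 194.5 247.5 [0.6227 0.0033 0.03  ] r 0.012
320 195.5 251.5 [ 0.6212 -0.0057  0.03  ] r 0.0127
350 196.5 259.5 [ 0.6187 -0.0194  0.03  ] r 0.0144
410 199.5 276.5 [ 0.6132 -0.0471  0.03  ] r 0.0177
cam [ 0.5985136  -0.00540469  0.19824586]
235 193.5 258.5 [0.5578 0.035  0.03  ] r 0.0148
300 195.5 250.5 [0.5583 0.0052 0.03  ] r 0.0125
320 196.5 250.5 [ 0.5578 -0.0039  0.03  ] r 0.0123
350 197.5 257.5 [ 0.5556 -0.0176  0.03  ] r 0.0137
410 200.5 249.5 [ 0.556  -0.0451  0.03  ] r 0.0112
top white [346.6 284.9] [ 0.4486 -0.0527] 0.0844 0.484 5.9
top white [374.5 213.5] [ 0.6174 -0.1201] 0.1376 1.555 41.0
top white [293.5 242. ] [0.5497 0.0715] 0.271 -1.564 63.0
side red [281.2 273.2] [0.6269 0.0652] 0.042 0.008 2.8
side red [338.4 237.5] [ 0.6222 -0.1046] 0.018 -0.048 2.9
side white [287.5 315.5] [0.508  0.1682] 0.1317 -0.87 47.0
side white [388. 305.] [0.3902 0.0327] 0.1642 -0.881 68.0
side white [298.4 251.3] [0.6282 0.0124] 0.0197 -0.133 5.4
side white [318.8 238.8] [ 0.6269 -0.0476] 0.0294 0.213 3.5
side white [265.8 246.8] [0.6904 0.0432] 0.1221 -0.023 24.2
side white [388.1 227.2] [ 0.543  -0.1744] 0.2029 -1.059 30.6
side white [320.4 217.8] [ 0.6789 -0.1112] 0.0189 -0.105 3.6
```

Where the recovered radius matches the real 18 mm, the pin's x is about 0.615, which agrees with TCP + 28 mm. The red line is at 0.624, so about 8.5 mm remain.

```bash
python3 -m creep '{"delta_pos":[[0.8,0,0],[1.8,0,0],[2.8,0,0],[3.8,0,0],[4.8,0,0],[5.8,0,0],[6.6,0,0],[7.3,0,0],[7.8,0,0],[8.2,0,0],[8.4,0,0],[8.4,0,0],[8.4,0,0],[6,0,0],[2,0,0],[-6,0,0],[-18,0,0],[-28,0,0],[-30,0,0],[-30,0,0]],"spin":[0,0,0,0,0,0,0,0,0,0,0,0,0,0,0,0,0,0,0,0]}'
python3 w.py w6.png; python3 t.py w6.png 235 300 320 350 410
```

```text
time_s: 14.7
eef_pos: [0.5575, -0.0046, 0.0277]
tool_rot: [1.0, -0.014, 0.0, 0.0]
ft_force: [-0.3, 0.6, 0.6]
width: 0.0458
gripper_force: 0.0
red [167.3 149.9] [0.6258 0.0681] 0.0172 -0.006 15.3
pin [456.6 155.7] [ 0.6207 -0.0636] 0.0319 1.507 16.5
pin [325.3 148.2] [ 0.6252 -0.0081] 0.091 -0.072 78.8
pin [193. 143.] [0.6291 0.0473] 0.0321 1.46 16.0
pin [314.5  13. ] [ 0.6768 -0.0052] 0.1284 -0.029 26.0
[ 0.5577 -0.0045  0.0277] [-0.83  0.24  0.29] 14.75
cam [ 0.6319848  -0.00636388  0.19846803]
235 250.5 233.5 [0.5837 0.0348 0.03  ] r 0.0039
300 287.5 232.5 [0.5741 0.005  0.03  ] r 0.0128
320 200.5 232.5 [ 0.5946 -0.005   0.03  ] r 0.0073
350 287.5 243.5 [ 0.5707 -0.0185  0.03  ] r 0.0103
410 226.5 231.5 [ 0.5876 -0.0462  0.03  ] r 0.0011
```

View pics/w6.png

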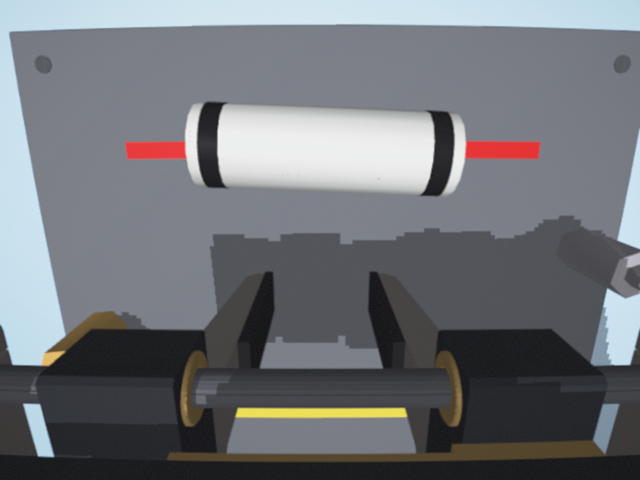

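The pin lies over the red line, which shows at both ends (126–186 and 466–540). Its edges at column 325 are at about rows 106 and 191. I'll check the centre with tangent rays from this clear view.

```bash
cat > u.py <<'E'
from h import *
import sys
c=np.load("pics/"+sys.argv[1]+".npy",allow_pickle=True).item();y0,y1=int(sys.argv[2]),int(sys.argv[3])
M=cv2.Rodrigues(np.array(c["rvec"],float))[0];o=-M.T@np.array(c["tvec"]).ravel()
m=cv2.inRange(cv2.cvtColor(c["color"],cv2.COLOR_BGR2HSV),(0,0,135),(180,50,255))
for col in range(230,421,38):
    q=np.where(m[y0:y1,col])[0]+y0;a,b=q.min()-.5,q.max()+.5
    v=[(q-o)/np.linalg.norm((q-o)[[0,2]]) for q in ray(c,[[col,a],[col,b]],.030)]
    k=v[0]+v[1];X=o+k*((.030-o[2])/k[2]);r=np.sin(np.arccos(v[0][[0,2]]@v[1][[0,2]])/2)*np.linalg.norm((X-o)[[0,2]])
    print(col,a,b,X.round(4),"r",r.round(4))
E
python3 u.py w6.png 70 225; python3 - <<'E'
from h import *
c=np.load("pics/w6.png.npy",allow_pickle=True).item()
print(ray(c,[[126,150],[186,150],[466,150],[540,150]],.012).round(4))
E
```

```text
230 69.5 224.5 [0.6254 0.0334 0.03  ] r 0.0324
268 69.5 224.5 [0.6249 0.0168 0.03  ] r 0.0324
306 69.5 224.5 [6.244e-01 2.000e-04 3.000e-02] r 0.0324
344 69.5 224.5 [ 0.624  -0.0163  0.03  ] r 0.0324
382 69.5 224.5 [ 0.6235 -0.0329  0.03  ] r 0.0324
420 69.5 224.5 [ 0.6232 -0.0495  0.03  ] r 0.0325
[[ 0.6265  0.0885  0.012 ]
 [ 0.6254  0.059   0.012 ]
 [ 0.6217 -0.0765  0.012 ]
 [ 0.621  -0.1131  0.012 ]]
```

```bash
sed -i 's/(0,0,135)/(0,0,175)/' u.py; python3 u.py w6.png 70 225
```

```text
230 105.5 182.5 [0.6276 0.0332 0.03  ] r 0.0162
268 106.5 184.5 [0.6265 0.0167 0.03  ] r 0.0165
306 108.5 186.5 [6.251e-01 2.000e-04 3.000e-02] r 0.0165
344 110.5 188.5 [ 0.6238 -0.0163  0.03  ] r 0.0165
382 112.5 189.5 [ 0.6228 -0.0329  0.03  ] r 0.0164
420 115.5 191.5 [ 0.6213 -0.0495  0.03  ] r 0.0162
```

The pin centre is at x ≈ 0.6245 and the line at 0.6236. The angle error is about 0.045 rad and the lengthwise offset about 3 mm, all within tolerance. Next: raise, close the fingers and look at the button.

```bash
python3 -m creep '{"delta_pos":[[0,0,-15],[0,0,-50],[0,0,-95],[0,0,-130],[-5,20,-134],[-20,60,-134],[-40,105,-134],[-60,150,-134],[-80,195,-134],[-95,240,-134],[-110,280,-134],[-116,303,-134],[-118,309,-134],[-118,309,-134],[-118,309,-134]],"spin":[0,0,0,0,0,0,0,0,0,0,0,0,0,0,0]}' 1
python3 - <<'E'
from h import *
c=snap("wrist","w7.png")
for b in blobs(c,(50,90,30),(85,255,255),.062,(0,0,640,480),200): print(*b)
M=cv2.Rodrigues(np.array(c["rvec"],float))[0];print(-M.T@np.array(c["tvec"]).ravel(),manip.state()["eef_pos"],R.from_quat(manip.state()["tool_rot"]).as_matrix().round(3))
E
```

```text
time_s: 16.62
eef_pos: [0.4314, -0.3087, 0.1618]
tool_rot: [1.0, -0.013, 0.0, -0.0]
ft_force: [0.4, -0.4, -0.2]
width: 0.0005
gripper_force: 0.0
[433.  320.5] [ 0.3593 -0.3956] 0.024 -0.032 19.0
[327. 176.] [ 0.4752 -0.314 ] 0.0311 1.549 44.0
[ 0.50591366 -0.31038843  0.33250347] [ 0.43135882 -0.30874523  0.16170623] [[ 1.    -0.026  0.   ]
 [-0.026 -1.     0.   ]
 [ 0.    -0.    -1.   ]]
```

View pics/w7.png

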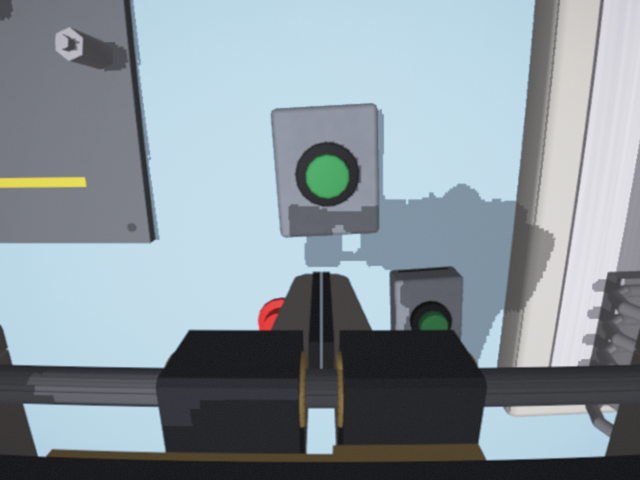

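The target button is at pixel (327,176), which gives (0.475, −0.3135), with a measured diameter of 31 mm as expected. I'll go above it and descend.

```bash
python3 -m creep '{"delta_pos":[[10,1,0],[28,2.5,0],[40,3.5,0],[43.8,3.6,0],[43.8,3.6,20],[43.8,3.6,50],[43.8,3.6,78],[43.8,3.6,90],[43.8,3.6,94],[43.8,3.6,97],[43.8,3.6,99],[43.8,3.6,101],[43.8,3.6,103],[43.8,3.6,104],[43.8,3.6,104.5],[43.8,3.6,104.5]],"spin":[0,0,0,0,0,0,0,0,0,0,0,0,0,0,0,0]}'
```

```text
time_s: 18.68
eef_pos: [0.4748, -0.3152, 0.0574]
tool_rot: [1.0, -0.014, 0.0, 0.0]
ft_force: [0.9, -0.8, 4.4]
width: 0.0003
gripper_force: 2.1
```

```bash
python3 -m creep '{"delta_pos":[[0,0,0.7],[0,0,1.3],[0,0,1.8],[0,0,2],[0,0,2]],"spin":[0,0,0,0,0]}'
```

```text
time_s: 19.3
eef_pos: [0.4748, -0.3152, 0.0563]
tool_rot: [1.0, -0.014, 0.0, 0.0]
ft_force: [-0.7, 1.2, 13.5]
width: 0.0006
gripper_force: 6.3
```

The force jumped to 13.5 N with the travel halted, so the button is on its stop. I'll retract and verify.

```bash
python3 -m creep '{"delta_pos":[[0,0,-3],[0,0,-10],[0,0,-30],[0,0,-60],[0,0,-90],[0,0,-100],[0,0,-100],[0,0,-100]],"spin":[0,0,0,0,0,0,0,0]}'
python3 - <<'E'
from h import *
for n in("top","side"): snap(n,n+"9.png")
c=np.load("pics/top9.png.npy",allow_pickle=True).item();d=np.load("pics/side9.png.npy",allow_pickle=True).item()
a=cv2.resize(c["color"][150:360,150:500],None,fx=2,fy=2);b=cv2.resize(d["color"][180:390,120:470],None,fx=2,fy=2)
cv2.imwrite("pics/f9.png",cv2.resize(np.vstack([a,b]),(500,600)))
print(blobs(c,(0,0,150),(180,70,255),.036,(285,195,375,230)))
print(blobs(c,(50,90,40),(85,255,255),.062,(435,190,545,345)))
E
```

```text
time_s: 20.3
eef_pos: [0.4734, -0.3144, 0.1536]
tool_rot: [1.0, -0.014, -0.001, -0.001]
ft_force: [0.1, -0.3, -0.7]
width: 0.0005
gripper_force: 0.0
[(array([327.4, 209.6]), array([ 0.627 , -0.0086]), np.float64(0.0796), np.float64(-0.081), 8.3)]
[(array([459. , 267.5]), array([ 0.486 , -0.3097]), np.float64(0.0184), np.float64(-0.003), 5.0)]
```

View pics/f9.png

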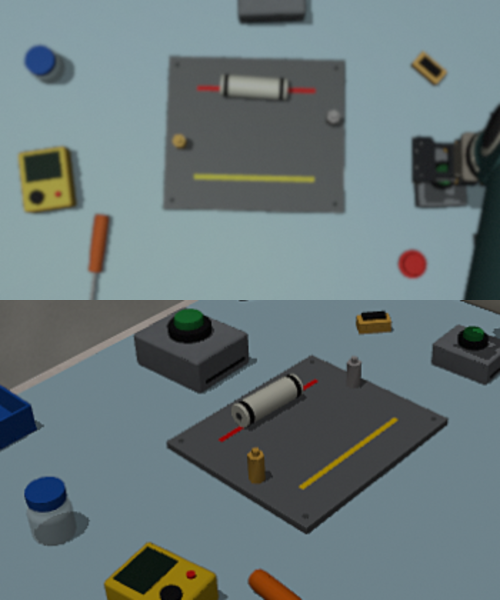

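The pin lies along the red line with red visible at both ends. The other parts are where they were, the button is back up and the arm is clear. Handing in.

```bash
python3 -c "
from bench import manip
print(manip.sign_off())"
```

```text
the job is handed in; nothing more can be done
None
```

The pin was rolled onto the red line, resting about 1 mm off centre and 0.05 rad off parallel; the green button was then pressed to its stop and released, and the job is handed in (no verdict was returned).

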